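Vent and open a steam cleaner's pressure cap

TASK

Open the steam cleaner so that it can be refilled: without pressing on its pressure cap, turn it anticlockwise until you feel its first stop and keep it lightly against that stop for a good second to vent; then press the cap down, turn it on past the stop until it is free, lift it off and set it down gently, upright with its grip bar on top, in the wooden tray. Neither press nor twist the cap hard (stay below about 25 N), and leave everything else where it stands.

Things in the scene. Friction and masses are not known exactly. Their poses are not given: they have to be found in the camera images.
- cleaner: steam cleaner, white and grey plastic box 250 x 190 mm, its flat grey top 150 mm above the table; it does not move. Origin: under its centre at table height; its z axis (up) is the axis of neck and cap. A handle bar stands at its +x end (173 mm up, 136 mm from the axis); a small black dial (34 mm across, 23 mm tall, leave alone) stands on the top at x = -80, y = +45 mm
- neck_top (a point): centre of the top of the round brass filler neck, 66 mm across, 180 mm above the table. Pressing the cap: it starts to sink at about 7 N (fingers closing on the bar may already load it by some newtons), takes about 10 N at 4 mm and comes to a hard bottom after 6 mm at about 12 N; it must be sunk by more than 3.5 mm to pass the first stop, and springs up if let go
- cap: black pressure cap, 0.11 to 0.18 kg, 53 mm tall. Origin: on its axis at its underside. From there up: a brass stem 36 mm across, 15 mm tall, with two lugs at its foot (to 25 mm from the axis, along the cap's x); a disc 72 mm across (15 to 23 mm up); a straight grip bar along x (23 to 53 mm up). Closed, its origin is 171 mm above the table, held up against the neck's lip by a spring
- stop: the first stop: two tabs under the neck's lip, hidden by the cap, which catch its lugs 22 mm from the axis. Origin and axes are the steam cleaner's, not the tabs'. The cap meets it after an unknown anticlockwise turn (seen from above) of 14 to 46 degrees; until then it turns with under 0.1 N m, then the stop resists by 0.17 N m per degree (it gives a few degrees); 0.1 to 0.5 N m is enough, over 0.6 is too much
- bar (a point): centre of the cap's grip bar, 60 mm long along the cap's x, 14 mm thick along y, 30 mm tall; on the cap's axis, 38 mm above the cap's origin
- bar_end (a point): middle of one end face of the grip bar, 30 mm from the axis along the cap's +x, 38 mm above its origin. With the cap kept down, 30 to 45 degrees beyond the first stop its lugs are under the gaps of the lip (firm end stop at 47 degrees); there it lifts straight up and out, leaving the neck after 10 mm
- tray: shallow open tray of light wood, 150 x 150 mm, 20 mm tall, walls 6 mm, inner floor 6 mm above the table; it does not move. Origin: under its centre at table height
- globe: glass ball on a black stand, 156 mm tall, origin under its centre; leave it alone
- candle1: stout cream candle, 64 mm across, 80 mm tall, origin under its centre; leave it alone
- candle2: shorter cream candle, 68 mm across, 55 mm tall, origin under its centre; leave it alone
- keybowl: blue ceramic bowl, 120 mm across, 40 mm tall, origin under its centre; leave it alone
- jug: clear plastic measuring jug with a handle, 84 mm across, 110 mm tall, origin under its centre; leave it alone
- brush: the steam cleaner's grey brush nozzle, 150 x 50 x 38 mm, origin under its centre; leave it alone

How it is judged:
By the outcome, as a careful person would: the job done as asked, in the order asked, and still so for the second after the job is handed in, with the robot touching nothing.
It also fails if it takes over 72 s, if anything falls off the work surface, if the arm or the gripper's body presses on something with over 40 N, if the wrist force passes 120 N, or if a joint passes its speed limit or range.

ROBOT

A 6-joint arm with a two-finger parallel gripper is mounted at the origin on the work surface. World frame = base frame: x ahead of the robot, y to its left, z up, the work surface at z = 0. Lengths are in m, angles in rad, forces in N, time in s.
With the tool pointing down it reaches from about 0.375 to 0.75 m from the base axis. Payload 9 kg.
Tool frame: the origin (TCP) lies at the very end of the fingers, on their centre line; the grasp point (between the pads) lies 19 mm behind it; z points along the fingers, y is the line along which they close (so a half turn about z gives the same grasp; the last joint's range is limited). The gripper opens to 85 mm and grips with 20 to 120 N. Pads are 22 mm wide; open, the fingers measure 114 mm over their backs; the gripper's body (76 mm by 85 mm) begins 54 mm behind the grasp point. The pads swing forward as they close: fully open they stand 13 mm farther back than shut.
Start: joints at [-1.531, 0.104, 0.097, 1.564, 0, 1.353], TCP at [0.153, -0.58, 0.231] pointing down, gripper open.
Joint ranges: [-2.99, 2.99], [-0.84, 1.86], [-1.1, 1.16], [-1.84, 2.11], [-1.51, 1.56], [-3.14, 3.14]. Speed limits (rad/s): [2.22, 2.22, 2.57, 3.14, 3.14, 3.14].

INTERFACE

Orientations are given as a rotation vector (axis times angle).
In Python, from plant import ctrl gives the robot as it stands. The module is installed in compiled form; this text tells all that it offers. Calls block until the motion is done:
- ctrl.reach(position, orientation): joint-space move of the TCP to a pose.
- ctrl.move_l(position, frame=None, rate=0.15, guard=None): straight line of the TCP; frame=None keeps the orientation; rate is the mean speed in m/s. With guard (N) it stops when the force on the tool has changed by that much, and returns True; else False.
- ctrl.movej(angles): joint-space move.
- ctrl.move_gripper(opening, force=None): finger opening in m; force is the grip in N (None keeps the last); returns when the fingers have stopped.
- ctrl.hold(seconds).
- ctrl.solve_ik(position, orientation): joint angles nearest the present ones, or None.
- ctrl.read_state(): the state.
- ctrl.capture(name): name is "side" or "top"; returns (picture, depth): 420x560x3 uint8, blue, green, red; 420x560 float32, m along the optical axis (not along the pixel's ray), 0 where there is no reading.
- ctrl.calibration(name): a dict with "K" (3x3 intrinsics, pixels), "eye" and "orientation" of the camera in the world. Camera axes: x right, y up, looking along -z (the intrinsics and any distortion apply to the point x, -y, -z); pixel columns grow to the right and rows downward; lengths in m; the calibration is good to about 2 mm. A picture is of the moment at which its call begins. calibration takes no time and is no camera call.
A pose or a line that the arm cannot do raises ctrl.PlanningError and nothing moves.
- ctrl.hand_in(): hands the job in; it is judged then, once.
The state is a dict: "time_s": time; "joint_positions": joint angles; "qd": joint speeds; "tau": joint torques, N m; "ee_pos": TCP position; "tcp_rot": TCP orientation; "ft_force": force on the tool from outside, world axes, zero at the start; "ft_torque": the same for the moment, N m; "opening": finger opening in m; "grip_force": force on a finger pad.
Only numpy, scipy, OpenCV 4.12 (cv2) and the standard library are available. Lean on these libraries where they do the work, as an engineer would, in place of code of your own. Each camera call takes 0.05 s, during which the arm holds its last target. There are 200 camera calls.

## Working session

There is one attempt and no reset: what is moved stays moved. The work goes in short steps, each a Python script; the robot and the scene stay as the last script left them, time stands still between calls to the robot, and variables do not carry over. Pictures are saved under pics/ and viewed, at most 10 in all, crops included, and the job is handed in when it is done.

```bash
mkdir -p pics; cat > h.py <<'E'
import numpy as np, cv2
from scipy.spatial.transform import Rotation as R
from plant import ctrl
def world(name,u,v,z=None,depth=None):
    c=ctrl.calibration(name);K=np.array(c["K"]);o=np.array(c["orientation"])
    Rm=o if o.shape==(3,3) else R.from_rotvec(o).as_matrix()
    e=np.array(c["eye"])
    d=cv2.undistortPoints(np.array([[[u,v]]],float),K,np.array(c.get("dist",np.zeros(5)),float))[0,0]
    r=Rm@np.array([d[0],-d[1],-1.])
    return e+r*(depth if z is None else (z-e[2])/r[2])
E
python3 - <<'E'
from h import *
for n in("side","top"):
    p,d=ctrl.capture(n);cv2.imwrite(f"pics/{n}0.png",p);np.save(f"{n}0.npy",d);print(n,ctrl.calibration(n))
print(ctrl.read_state())
E
```

```text
side {'K': array([[398.67275957,   0.        , 287.23201409],
       [  0.        , 398.67275957, 208.52426544],
       [  0.        ,   0.        ,   1.        ]]), 'eye': array([0.15034996, 0.85314457, 0.71251197]), 'orientation': array([ 0.30335974, -1.35464827, -2.39051783])}
top {'K': array([[408.67846425,   0.        , 278.55398621],
       [  0.        , 408.67846425, 208.67630709],
       [  0.        ,   0.        ,   1.        ]]), 'eye': array([ 0.48421517, -0.00821371,  1.37278025]), 'orientation': array([ 0.05693564, -0.05889519, -1.54494711])}
{'time_s': 0.1, 'joint_positions': array([-1.53070320e+00,  1.04608131e-01,  9.65202927e-02,  1.56392169e+00,
       -6.50195997e-06,  1.35310311e+00]), 'qd': array([ 0.0011558 , -0.00215535,  0.00167733,  0.00180826, -0.00188611,
        0.00016064]), 'tau': array([ 7.52072636e-03, -5.58207893e+01,  5.04720104e+01,  1.31461848e-02,
       -2.25541517e-04,  1.07543977e-05]), 'ee_pos': array([ 0.1529626 , -0.57984706,  0.2306038 ]), 'tcp_rot': array([-3.11433344e+00, -4.03654152e-01, -1.58769588e-04]), 'ft_force': array([ 0.4463359 ,  0.24946464, -0.34112951]), 'ft_torque': array([-0.01400462, -0.00632365, -0.02121614]), 'grip_force': 0.0, 'opening': 0.08523599242298932}
```

View pics/top0.png

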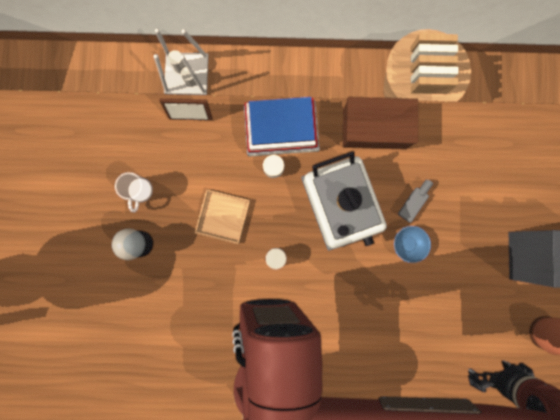

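View pics/side0.png

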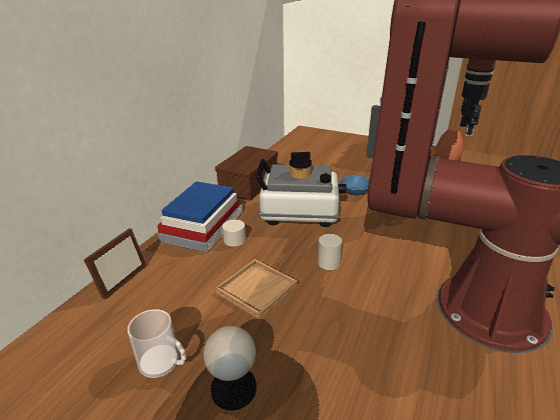

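```bash
python3 - <<'E'
from h import *
p=cv2.imread("pics/top0.png")
c=p[150:252,298:392];cv2.imwrite("pics/c1.png",cv2.resize(c,None,fx=5.8,fy=5.8,interpolation=cv2.INTER_CUBIC))
d=np.load("top0.npy")
pts=np.array([world("top",u,v,depth=d[v,u]) for v in range(150,252) for u in range(298,392) if d[v,u]>0])
def st(m,n):
    q=pts[m];c=q[:,:2].mean(0);w,V=np.linalg.eigh(np.cov((q[:,:2]-c).T));print(n,len(q),c,q[:,2].mean(),np.ptp(q[:,:2],axis=0),np.sqrt(w),np.degrees(np.arctan2(V[1,1],V[0,1])))
z=pts[:,2];cc=world("top",349,199,z=.2)
near=np.hypot(*(pts[:,:2]-cc[:2]).T)<.05
st((z>.213)&near,"bar");st((z>.185)&(z<.205)&near,"disc");st((z>.135)&(z<.16),"top")
print(cc)
for u,v in((225,215),):print("tray",world("top",u,v,z=.02),world("top",u,v,z=.0))
E
```

```text
Traceback (most recent call last):
  File "h.py", line 5, in world
    c=ctrl.calibration(name);K=np.array(c["K"]);o=np.array(c["orientation"])
ValueError: time passes only in moves, steps and waits
```

View pics/c1.png

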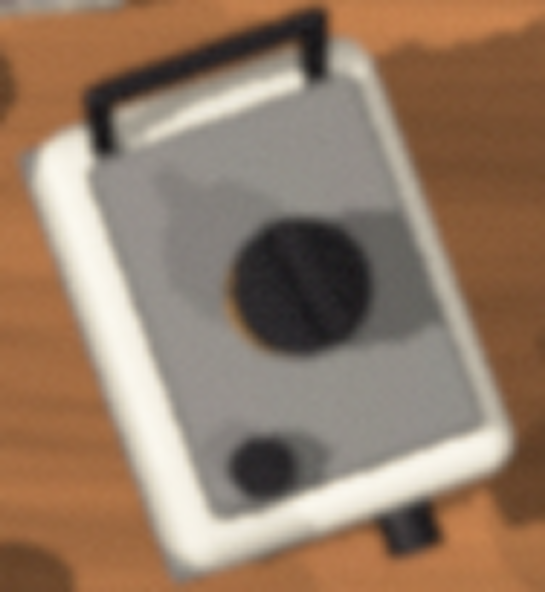

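The crop shows the cap disc at about (350, 199) in the full picture. The bar runs roughly up-left to down-right, and the dial is at (343, 230). Next I'll cache the calibration and use depth.

```bash
sed -i 's/^def world/CAL={n:ctrl.calibration(n) for n in("side","top")}\ndef world/; s/c=ctrl.calibration(name)/c=CAL[name]/' h.py
cat > a.py <<'E'
from h import *
d=np.load("top0.npy")
def cloud(v0,v1,u0,u1):return np.array([world("top",u,v,depth=d[v,u]) for v in range(v0,v1) for u in range(u0,u1) if d[v,u]>0])
pts=cloud(150,252,298,392)
def st(m,n):
    q=pts[m];c=q[:,:2].mean(0);r=cv2.minAreaRect(q[:,:2].astype(np.float32)*1000);w,V=np.linalg.eigh(np.cov((q[:,:2]-c).T));print(n,len(q),c,q[:,2].mean(),np.sqrt(w)*1000,np.degrees(np.arctan2(V[1,1],V[0,1])),r)
z=pts[:,2];cc=world("top",350.2,199.3,z=.2)
near=np.hypot(*(pts[:,:2]-cc[:2]).T)<.05
print(cc,np.histogram(z[near],bins=np.arange(.14,.24,.005)))
st((z>.212)&near,"bar");st((z>.185)&near,"cap");st((z>.135)&(z<.16),"top");st((z>.03),"all")
pts=cloud(180,250,190,260);z=pts[:,2];st((z>.012)&(z<.04),"tray")
pts=cloud(240,280,255,300);z=pts[:,2];st((z>.06),"candle1")
pts=cloud(145,185,255,295);z=pts[:,2];st((z>.04)&(z<.09),"candle2")
E
python3 a.py
```

```text
[ 0.60346532 -0.21444786  0.2       ] (array([ 18, 224, 124,   7,   7,   5,   0,   0,   0,  34, 230,  77,   8,
         6,   9,  15,  78,  18,   1]), array([0.14 , 0.145, 0.15 , 0.155, 0.16 , 0.165, 0.17 , 0.175, 0.18 ,
       0.185, 0.19 , 0.195, 0.2  , 0.205, 0.21 , 0.215, 0.22 , 0.225,
       0.23 , 0.235]))
bar 118 [ 0.60551352 -0.21327344] 0.22203549435228992 [ 4.30758914 17.260499  ] -150.07863971833424 ((606.0115356445312, -213.51844787597656), (59.50146484375, 14.631290435791016), 29.676809310913086)
cap 476 [ 0.6051736  -0.21228623] 0.200808840904282 [17.59575186 17.90359709] 168.13161612521614 ((605.4656982421875, -213.49050903320312), (70.06147003173828, 67.87163543701172), 2.0629782676696777)
top 2744 [ 0.60967077 -0.21066772] 0.1485775328982817 [46.52948888 62.35632723] -154.69517486405454 ((617.0520629882812, -209.91810607910156), (223.52236938476562, 151.1063995361328), 21.034738540649414)
all 5390 [ 0.60421454 -0.20369502] 0.14232775264627892 [53.79677991 75.70786989] -157.78377749982687 ((634.7002563476562, -202.46905517578125), (368.4048767089844, 193.5369873046875), 21.0467472076416)
tray 355 [0.55640004 0.18063447] 0.018418786884719675 [57.28152369 58.78383935] 50.31029369310122 ((555.9150390625, 178.74720764160156), (150.65382385253906, 150.21734619140625), 77.11578369140625)
candle1 321 [ 0.42379037 -0.00274297] 0.07927723961826025 [15.82125255 15.92126828] 157.1096627688896 ((423.42559814453125, -2.1545257568359375), (60.15241241455078, 62.42201232910156), 46.3363037109375)
candle2 572 [0.74617158 0.0136248 ] 0.059957948277237716 [26.73254964 29.9964893 ] 173.19243438022866 ((737.9869995117188, 8.231925964355469), (92.431640625, 128.04371643066406), 1.9124209880828857)
```

```bash
cat >> h.py <<'E'
def rot(phi): # tool x at world angle phi (deg), pointing down
    c,s=np.cos(np.radians(phi)),np.sin(np.radians(phi))
    return R.from_matrix(np.array([[c,s,0],[s,-c,0],[0,0,-1.]])).as_rotvec()
def rep(t=""):
    s=ctrl.read_state();Rm=R.from_rotvec(s["tcp_rot"]).as_matrix()
    print(t,"t%.2f"%s["time_s"],"p",np.round(s["ee_pos"]*1000,1),"phi %.1f"%np.degrees(np.arctan2(Rm[1,0],Rm[0,0])),"f",np.round(s["ft_force"],1),"m",np.round(s["ft_torque"],2),"op %.1f g %.0f"%(s["opening"]*1000,s["grip_force"]),"q6 %.2f"%s["joint_positions"][5])
    return s
E
cat > b.py <<'E'
from h import *
d=np.load("side0.npy")
pts=np.array([world("side",u,v,depth=d[v,u]) for v in range(145,185) for u in range(280,320) if d[v,u]>0])
z=pts[:,2];near=np.hypot(pts[:,0]-.605,pts[:,1]+.213)<.045
q=pts[near&(z>.217)];print(len(q),q.mean(0),cv2.minAreaRect(q[:,:2].astype(np.float32)*1000))
q=pts[near&(z>.185)];print(len(q),q.mean(0),cv2.minAreaRect(q[:,:2].astype(np.float32)*1000),z[near].max())
for b in(-150,30):
  for t in(0,50,95):
    a=ctrl.solve_ik([.6055,-.2133,.2],rot(b+t));print(b,t,None if a is None else np.round(a,2))
E
python3 b.py
```

```text
64 [ 0.60416826 -0.21187874  0.22150547] ((602.2662963867188, -211.96551513671875), (59.85490798950195, 18.91011619567871), 27.323894500732422)
317 [ 0.60026686 -0.20570711  0.20349109] ((598.654052734375, -202.2805633544922), (69.61018371582031, 44.70286560058594), 26.690521240234375) 0.22523662009768924
-150 0 [-0.54  0.23  0.18  1.52 -0.   -1.07]
-150 50 [-0.54  0.23  0.18  1.52  0.   -1.94]
-150 95 [-0.54  0.23  0.18  1.52  0.   -2.72]
30 0 [-0.54  0.23  0.18  1.52 -0.    2.08]
30 50 [-0.54  0.23  0.18  1.52  0.    1.2 ]
30 95 [-0.54  0.23  0.18  1.52  0.    0.42]
```

```bash
python3 - <<'E'
from h import *
s=ctrl.read_state()
ctrl.move_l([.153,-.58,.32])
ctrl.reach([.605,-.2128,.30],rot(29))
ctrl.move_gripper(.03,30)
s=rep("above")
print(ctrl.move_l([.605,-.2128,.232],rate=.1)); rep()
for n in("side","top"):
    p,d=ctrl.capture(n);cv2.imwrite(f"pics/{n}1.png",p)
    if n=="side":cv2.imwrite("pics/c2.png",cv2.resize(p[80:220,230:390],None,fx=4.2,fy=4.2,interpolation=cv2.INTER_CUBIC))
E
```

```text
above t3.51 p [ 605.  -212.8  300. ] phi 29.0 f [-0.3  0.2 -0.2] m [-0.04 -0.    0.03] op 30.1 g 0 q6 2.09
False
 t4.34 p [ 605.2 -212.9  232.8] phi 29.0 f [-0.8  0.6  0.7] m [0.02 0.   0.03] op 30.1 g 0 q6 2.09
```

View pics/c2.png

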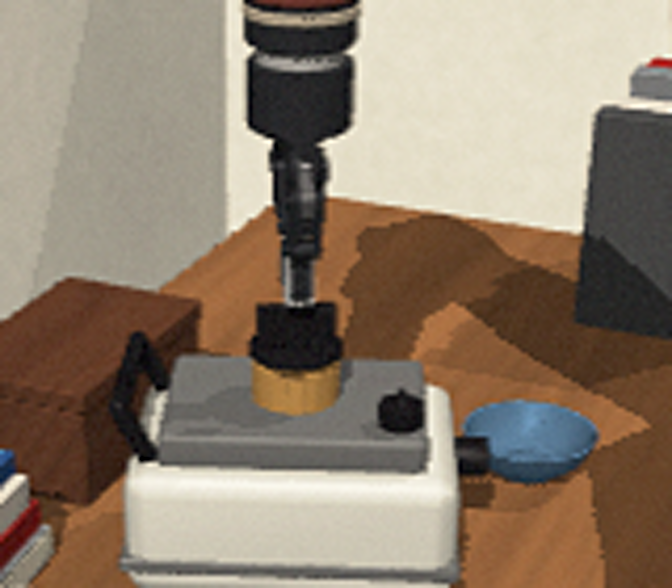

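The fingers (crop 298, 290) are centred over the grip bar (257–337, ~320). Descending now.

```bash
python3 - <<'E'
from h import *
print(ctrl.move_l([.605,-.2128,.202],rate=.04,guard=4)); rep()
ctrl.move_gripper(.017,25); rep("17")
ctrl.move_gripper(.0,25);ctrl.hold(.2); rep("closed")
E
```

```text
False
 t5.34 p [ 605.1 -212.9  202.3] phi 29.0 f [ 0.3  0.8 -0.8] m [ 0.02 -0.03  0.01] op 29.8 g 0 q6 2.09
17 t5.62 p [ 605.3 -213.2  202.5] phi 29.0 f [ 1.4 -1.3  1. ] m [-0.41 -0.27  0.03] op 17.3 g 1 q6 2.09
closed t6.04 p [ 605.3 -213.   202.5] phi 29.0 f [ 1.2 -1.8  4.9] m [-0.5  -0.34 -0.02] op 13.4 g 28 q6 2.09
```

```bash
python3 - <<'E'
from h import *
p=np.array([.605,-.2128,.202])+.001*np.array([.48,-.87,0])
ctrl.move_l(p,rate=.02);ctrl.hold(.15);rep("lat")
for i in range(3):
    f=np.mean([ (ctrl.hold(.03),ctrl.read_state()["ft_force"])[1] for _ in range(4)],axis=0)
    print(np.round(f,1))
    if abs(f[2])<1.5:break
    p[2]+=.0005;ctrl.move_l(p,rate=.02);ctrl.hold(.15);rep("up")
E
```

```text
lat t6.44 p [ 605.4 -213.3  202.4] phi 29.0 f [-0.7 -0.2  7.4] m [ 0.12  0.13 -0.02] op 13.5 g 28 q6 2.09
[-0.3  0.5  6.4]
up t6.97 p [ 605.4 -213.3  202.5] phi 29.0 f [-0.3  1.6  4.3] m [0.42 0.08 0.  ] op 13.2 g 28 q6 2.09
[-0.1  2.   5.3]
up t7.51 p [ 605.4 -213.3  202.6] phi 29.0 f [1.3 2.5 0.4] m [ 0.66 -0.25 -0.  ] op 13.6 g 27 q6 2.09
[ 1.4  3.3 -0.3]
```

```bash
cat > c.py <<'E'
from h import *
def avg(n=3):
    a=[]
    for _ in range(n): ctrl.hold(.03);s=ctrl.read_state();a.append(np.r_[s["ft_force"],s["ft_torque"]])
    return np.mean(a,axis=0)
def turn(p,phi):
    ctrl.movej(ctrl.solve_ik(p,rot(phi)))
E
python3 - <<'E'
from c import *
p=np.array([.605,-.2128,.203])+.0006*np.array([.48,-.87,0])
phi=29.
for i in range(50):
    phi+=1; turn(p,phi); f=avg()
    s=ctrl.read_state()
    print(phi,round(s["time_s"],1),np.round(f[[0,1,2,5]],2))
    if f[5]<-.17: break
    if abs(f[2])>5 or np.hypot(f[0],f[1])>9: print("load");break
rep()
E
```

```text
30.0 8.0 [ 2.78  1.42 -3.55 -0.03]
31.0 8.3 [ 2.34  1.25 -6.05 -0.07]
load
 t8.34 p [ 605.2 -213.4  202.7] phi 31.0 f [ 1.2  1.1 -6.6] m [ 0.23 -0.6  -0.09] op 13.2 g 27 q6 2.06
```

```bash
python3 - <<'E'
from c import *
p=np.array([.605,-.2128,.203])+.0006*np.array([.48,-.87,0])
phi=31.
for i in range(50):
    f=avg();s=ctrl.read_state()
    print(phi,round(s["time_s"],1),np.round(f[[0,1,2,5]],2),np.round(p*1000,2))
    if f[5]<-.17: break
    if abs(f[2])>10 or np.hypot(f[0],f[1])>9: print("load");break
    p+=f[:3]*np.array([.0001,.0001,.00006])
    phi+=1; turn(p,phi)
rep();np.save("p.npy",np.r_[p,phi])
E
```

```text
31.0 8.4 [ 2.74  0.67 -7.32 -0.05] [ 605.29 -213.32  203.  ]
32.0 8.8 [-0.58  0.67 -3.02 -0.04] [ 605.56 -213.25  202.56]
33.0 9.1 [-1.87  0.1  -1.89 -0.03] [ 605.5  -213.19  202.38]
34.0 9.5 [-1.89 -0.91  0.67  0.01] [ 605.32 -213.18  202.27]
35.0 9.8 [-0.2   0.4   1.36  0.  ] [ 605.13 -213.27  202.31]
36.0 10.2 [ 1.3  -0.5   1.92  0.01] [ 605.11 -213.23  202.39]
37.0 10.5 [ 1.33 -0.44  1.59 -0.01] [ 605.24 -213.28  202.5 ]
38.0 10.9 [-0.2   0.15  1.42 -0.01] [ 605.37 -213.32  202.6 ]
39.0 11.2 [ 0.54 -0.37  0.32  0.03] [ 605.35 -213.31  202.68]
40.0 11.6 [-0.02  0.02  0.35  0.01] [ 605.41 -213.34  202.7 ]
41.0 11.9 [-0.38  0.44 -0.54 -0.02] [ 605.4  -213.34  202.72]
42.0 12.3 [-0.45  0.12 -1.5  -0.  ] [ 605.37 -213.3   202.69]
43.0 12.6 [-0.24  0.23 -0.95 -0.02] [ 605.32 -213.29  202.6 ]
44.0 13.0 [-0.42  0.1  -0.25 -0.01] [ 605.3  -213.26  202.54]
45.0 13.3 [ 0.58 -0.71 -0.33  0.02] [ 605.25 -213.25  202.53]
46.0 13.7 [-0.08  0.5   0.31 -0.03] [ 605.31 -213.32  202.51]
47.0 14.0 [0.53 0.09 0.59 0.  ] [ 605.3  -213.27  202.53]
48.0 14.4 [ 0.39 -0.08  1.03  0.  ] [ 605.36 -213.26  2
[... 833 characters left out ...]
13 -0.85 -0.  ] [ 605.44 -213.19  202.6 ]
63.0 19.6 [-0.18  0.18 -0.12 -0.02] [ 605.45 -213.18  202.55]
64.0 20.0 [-0.09  0.08 -0.23 -0.01] [ 605.43 -213.16  202.54]
65.0 20.3 [ 0.4  -0.21  0.03  0.  ] [ 605.42 -213.15  202.53]
66.0 20.7 [ 0.08 -0.04  0.59 -0.01] [ 605.46 -213.17  202.53]
67.0 21.0 [ 1.46  0.13  0.36 -0.05] [ 605.47 -213.18  202.57]
68.0 21.4 [ 1.24 -0.1   0.2  -0.07] [ 605.61 -213.16  202.59]
69.0 21.7 [ 1.95 -0.45 -0.09 -0.12] [ 605.74 -213.17  202.6 ]
70.0 22.1 [ 2.55 -0.44 -0.32 -0.15] [ 605.93 -213.22  202.59]
71.0 22.4 [ 1.7  -0.12  0.32 -0.21] [ 606.19 -213.26  202.57]
 t22.44 p [ 606.1 -213.3  202.6] phi 71.0 f [1.3 0.1 0.4] m [-0.04 -0.28 -0.2 ] op 13.2 g 27 q6 1.36
```

```bash
python3 - <<'E'
from c import *
a=np.load("p.npy");p,phi=a[:3],72.
turn(p,phi)
for i in range(6):
    ctrl.hold(.25);rep("vent")
ctrl.move_gripper(0,50);rep("grip50")
phi=70.;turn(p,phi);rep()
p[:2]=[.6055,-.2132]
for dz in(.002,.004,.005):
    q=p-[0,0,dz];turn(q,phi);f=avg();print(dz,np.round(f,2));
    if f[2]>16:break
rep();np.save("p.npy",np.r_[q,phi])
E
```

```text
vent t22.94 p [ 606.1 -213.3  202.6] phi 72.0 f [1.1 0.1 0.5] m [-0.11 -0.28 -0.33] op 13.3 g 28 q6 1.34
vent t23.19 p [ 606.2 -213.3  202.6] phi 72.0 f [0.8 0.4 0.2] m [-0.05 -0.21 -0.34] op 13.4 g 28 q6 1.34
vent t23.44 p [ 606.2 -213.3  202.6] phi 72.0 f [ 0.8  0.2 -0.6] m [-0.06 -0.17 -0.27] op 13.4 g 28 q6 1.34
vent t23.69 p [ 606.2 -213.3  202.6] phi 72.0 f [ 1.8 -0.6  0.4] m [-0.08 -0.1  -0.34] op 13.5 g 28 q6 1.34
vent t23.94 p [ 606.2 -213.3  202.6] phi 72.0 f [ 1.1 -0.5  0.1] m [-0.11 -0.14 -0.35] op 13.5 g 28 q6 1.34
vent t24.19 p [ 606.2 -213.3  202.6] phi 72.0 f [ 1.  -1.3  0.3] m [-0.07 -0.11 -0.37] op 13.6 g 28 q6 1.34
grip50 t24.41 p [ 606.2 -213.3  202.6] phi 72.0 f [ 0.8 -0.2  2.1] m [-0.1  -0.07 -0.3 ] op 12.9 g 52 q6 1.34
 t24.66 p [ 606.3 -213.3  202.7] phi 70.0 f [ 0.9 -0.4  2.4] m [-0.04 -0.16 -0.15] op 12.8 g 52 q6 1.38
0.002 [ 2.03  0.27  5.01  0.07 -0.42 -0.1 ]
0.004 [ 1.71  0.66  5.64  0.1  -0.37 -0.02]
0.005 [ 0.7   0.94  8.39  0.23 -0.09 -0.04]
 t25.71 p [ 606.2 -213.3  199.2] phi 70.1 f [0.4 0.9 7.8] m [ 0.19 -0.09 -0.07] op 12.8 g 53 q6 1.38
```

```bash
python3 - <<'E'
from c import *
a=np.load("p.npy");q,phi=a[:3],a[3]
for i in range(10):
    f=avg();s=ctrl.read_state();print(np.round(q*1000,1),np.round(s["ee_pos"]*1000,1),np.round(f,2))
    if f[2]>10.8:break
    q[2]-=.0007;turn(q,phi)
np.save("p.npy",np.r_[q,phi]);rep()
E
```

```text
[ 605.5 -213.2  197.6] [ 606.2 -213.3  199.2] [ 1.    0.92  8.71  0.25 -0.13 -0.05]
[ 605.5 -213.2  196.9] [ 606.2 -213.3  198.6] [ 0.6   0.74  9.82  0.27 -0.04 -0.04]
[ 605.5 -213.2  196.2] [ 606.2 -213.3  198. ] [-0.05  1.19  9.71  0.29  0.01 -0.04]
[ 605.5 -213.2  195.5] [ 606.2 -213.3  197.4] [ 1.000e-02  1.220e+00  1.089e+01  3.000e-01  3.000e-02 -4.000e-02]
 t26.86 p [ 606.2 -213.3  197.4] phi 70.1 f [ 0.7  0.7 11.5] m [ 0.29  0.01 -0.02] op 12.9 g 53 q6 1.38
```

```bash
python3 - <<'E'
from c import *
a=np.load("p.npy");q,phi=a[:3],a[3]
while phi<107:
    phi=min(phi+2,107);turn(q,phi);f=avg(2);print(phi,np.round(f[[0,1,2,5]],2))
    if f[5]<-.3 or f[2]>17:print("stop");break
    q[2]+=np.clip((f[2]-11)*.0001,-.0003,.0003)
    q[:2]+=f[:2]*.00007
np.save("p.npy",np.r_[q,phi]);rep()
E
```

```text
72.0 [-0.09  1.27 10.07  0.  ]
74.0 [-3.100e-01  6.300e-01  1.067e+01  1.000e-02]
76.0 [-0.35  0.   10.3  -0.03]
78.0 [ 0.3   0.79 10.27  0.04]
80.0 [6.100e-01 7.200e-01 1.101e+01 1.000e-02]
82.0 [-0.46  0.56 10.5   0.03]
84.0 [-5.300e-01  1.000e-01  1.051e+01 -1.000e-02]
86.0 [-0.12 -0.24 10.68  0.05]
88.0 [-0.34  0.95 11.    0.02]
90.0 [6.000e-02 7.100e-01 1.065e+01 1.000e-02]
92.0 [-0.04  0.12 11.33  0.  ]
94.0 [ 0.2  -0.75 10.15  0.03]
96.0 [-4.200e-01 -1.200e-01  1.097e+01  1.000e-02]
98.0 [-0.11 -0.08 10.65 -0.  ]
100.0 [-0.33  0.22 10.65  0.03]
102.0 [-0.48  0.19 11.4   0.05]
104.0 [1.000e-01 7.300e-01 1.046e+01 1.000e-02]
106.0 [-0.51  0.03 11.1  -0.05]
107 [-0.84 -0.12 10.9  -0.03]
 t32.88 p [ 605.9 -213.3  197. ] phi 107.1 f [-0.6 -0.7 10.3] m [-0.13  0.12 -0.08] op 12.7 g 53 q6 0.73
```

```bash
python3 - <<'E'
from c import *
a=np.load("p.npy");q,phi=a[:3],a[3]
for dz in(.003,.003,.003,.003,.003,.004,.005):
    q[2]+=dz;turn(q,phi);f=avg(2);s=ctrl.read_state();print(np.round(s["ee_pos"]*1000,1),np.round(f,2))
    if f[2]<-6:print("stuck");break
np.save("p.npy",np.r_[q,phi]);rep()
E
```

```text
[ 605.9 -213.3  199.7] [ 0.41 -0.14  8.7  -0.14 -0.07  0.03]
[ 605.9 -213.3  202.3] [ 0.9  -0.84  6.89 -0.22 -0.24 -0.04]
[ 605.8 -213.2  204.6] [ 3.06 -2.22  4.98 -0.5  -0.72  0.04]
[ 605.  -212.8  206.7] [ 0.76 -2.52  2.48 -0.49 -0.13 -0.01]
[ 605.  -212.6  209.6] [-0.05 -2.25 -0.86 -0.37 -0.09  0.01]
[ 605.2 -212.6  213.9] [ 0.02  0.01 -1.9   0.04 -0.01 -0.04]
[ 605.3 -212.8  219.1] [-0.05  0.79 -1.15  0.    0.02  0.02]
 t35.09 p [ 605.3 -212.8  219.1] phi 107.0 f [-0.1  1.1 -1.4] m [-0.01  0.04  0.01] op 12.8 g 52 q6 0.73
```

```bash
python3 - <<'E'
from c import *
a=np.load("p.npy");q,phi=a[:3],a[3]
ctrl.move_l([q[0],q[1],.31],rate=.12)
ctrl.move_l([.556,.179,.31],rate=.18);rep("over")
p,d=ctrl.capture("side");cv2.imwrite("pics/c3.png",cv2.resize(p[60:330,150:400],None,fx=2.2,fy=2.2,interpolation=cv2.INTER_CUBIC))
E
```

```text
over t38.34 p [556.2 178.4 309.9] phi 107.0 f [ 0.7  0.1 -1.5] m [-0.06  0.02 -0.  ] op 12.8 g 52 q6 1.36
```

View pics/c3.png

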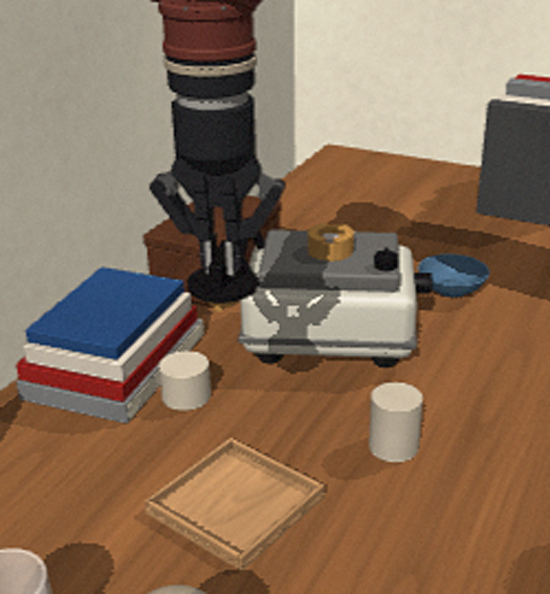

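The cap hangs upright in the gripper at crop (223, 285), with the open brass neck behind at (331, 243). The tray at (236, 500) is clear. Lowering now.

```bash
python3 - <<'E'
from c import *
ctrl.move_l([.556,.179,.07],rate=.15)
ctrl.move_l([.556,.179,.042],rate=.05);rep()
f0=avg()[2];z=.042
while z>.030:
    z-=.0005;ctrl.move_l([.556,.179,z],rate=.02);f=avg(2)[2]
    if f-f0>1.5:break
print(z,f0,f);rep("down")
E
```

```text
t40.85 p [556. 179.  42.] phi 107.0 f [ 0.4 -0.3 -0.7] m [ 0.02 -0.04  0.  ] op 12.9 g 52 q6 1.36
0.0375 -1.8117731463697593 0.20179212947839154
down t43.80 p [556.1 179.   37.7] phi 107.0 f [-0.1  0.1 -0.3] m [-0.03  0.06  0.06] op 12.9 g 52 q6 1.36
```

```bash
python3 - <<'E'
from c import *
ctrl.move_gripper(.018,20);rep()
ctrl.move_gripper(.034);rep()
ctrl.move_l([.556,.179,.10],rate=.08);ctrl.move_l([.556,.179,.25],rate=.15)
ctrl.reach([.45,-.1,.36],rot(90));rep()
ps,d=ctrl.capture("side");pt,d=ctrl.capture("top")
a=cv2.resize(ps[120:400,120:400],(400,400));b=cv2.resize(pt[150:290,180:320],(400,400))
cv2.imwrite("pics/c4.png",np.hstack([a,b]))
E
```

```text
t44.02 p [556.  179.   37.5] phi 107.0 f [-0.3 -0.4 -0.2] m [-0.01  0.04  0.02] op 18.1 g 0 q6 1.36
 t44.33 p [556.  179.   37.5] phi 107.0 f [ 0.1  0.  -0.2] m [0.01 0.01 0.02] op 33.8 g 0 q6 1.36
 t47.62 p [450.3 -99.4 359.4] phi 90.1 f [ 0.5 -0.3 -0.3] m [ 0.02 -0.01  0.04] op 33.9 g 0 q6 1.07
```

View pics/c4.png

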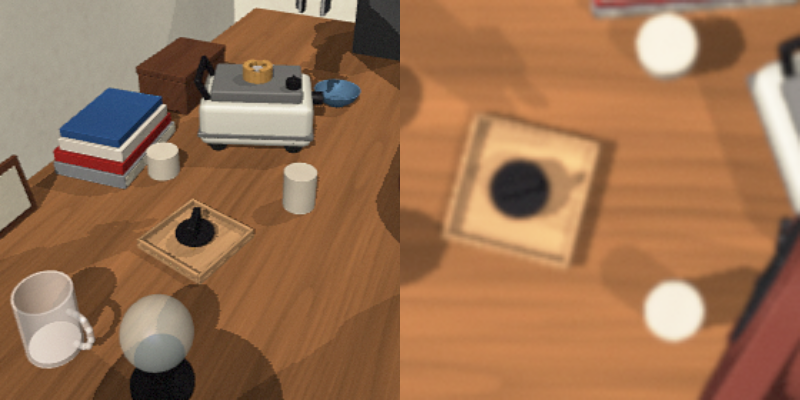

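The cap stands upright in the middle of the tray, at (195, 230) in the left half and (520, 188) in the right, and everything else is in place.

```bash
python3 -c "
from h import *
print(ctrl.hand_in())"
```

```text
the job is handed in; nothing more can be done
None
```

The steam cleaner is open and the job is handed in: I vented the cap at its first stop for about 1.5 s, pressed it with about 11 N, turned it free, lifted it off and set it upright in the tray, all in about 48 s.

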